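# Find the solid check weight by heft and set it on the balance

## Task

The three check-weight blocks in the leaning rack look alike, but one is solid and much heavier, the other two are hollow. Lift them to feel which is the solid one and stand it gently upright in the middle of the balance's pan; the two hollow ones must end seated in the slots they came from. Do not disturb the beaker, bottle and tip box.

Things in the scene. Friction and masses are not known exactly. Their poses are not given: they have to be found in the camera images.
- block_a: one of three sealed check-weight blocks, alike outside: rigid square column 44 x 44 mm, 105 mm tall, grey, black cap. One is solid (about 450 to 600 g), two are hollow (about 110 g); nothing shows which, nor does the letter. At first it is in the rack's the right-hand (rack -y) slot. Origin: centre of its underside; z: along the column to the cap
- block_b: one of three sealed check-weight blocks, alike outside: rigid square column 44 x 44 mm, 105 mm tall, grey, black cap. One is solid (about 450 to 600 g), two are hollow (about 110 g); nothing shows which, nor does the letter. At first it is in the rack's the middle slot. Origin: centre of its underside; z: along the column to the cap
- block_c: one of three sealed check-weight blocks, alike outside: rigid square column 44 x 44 mm, 105 mm tall, grey, black cap. One is solid (about 450 to 600 g), two are hollow (about 110 g); nothing shows which, nor does the letter. At first it is in the rack's the left-hand (rack +y) slot. Origin: centre of its underside; z: along the column to the cap
- rack: fixed steel rack, 130 mm deep (x), 300 mm wide (y), left or right of the balance. Origin: centre of its underside; z up; y along its row of three slots, at y = -95, 0, 95 mm. Blocks in it lean 30 degrees: a seated block's column axis is (-0.5, 0, 0.866) in the rack frame, the centre of its underside at x = 35, z = 34 mm
- slot (a point): where the centre of a block's underside seats in the middle slot (axes as the rack). Each slot: sloping floor, back plate on the -x side reaching 56 mm up the block's back, side guides (2 mm play each side) reaching 42 mm up its sides. Above them the block is free, 51 mm from its neighbours
- balance: fixed laboratory balance, white housing 225 mm (x) by 190 mm (y) by 56 mm tall, display and keys on its -x part, round steel pan on its +x part. Origin: centre of its underside, z up
- pan (a point): centre of the top of the balance's round steel pan, diameter 140 mm, 78 mm above the bench; the pan is flat and rigid. Axes as the balance
- beaker: bystander: glass beaker, diameter 70 mm, 90 mm tall. Origin: centre of its underside
- bottle: bystander: amber bottle with a blue cap, diameter 66 mm, 150 mm tall. Origin: centre of its underside
- tipbox: bystander: yellow pipette tip box with a clear lid, 87 x 122 mm, 70 mm tall. Origin: centre of its underside
There are look-alikes about, which are no part of the job. Leave any purple look-alike of the block_a alone. What is shaped like the block_c but turquoise is not meant.

How it is judged:
By the outcome, as a careful person would: the job done as asked, in the order asked, and still so for the second after the job is handed in, with the robot touching nothing.
It also fails if it takes over 64 s, if anything falls off the work surface, if the arm or the gripper's body presses on something with over 40 N, if the wrist force passes 120 N, or if a joint passes its speed limit or range.

## Robot

A 6-joint arm with a two-finger parallel gripper is mounted at the origin on the work surface. World frame = base frame: x ahead of the robot, y to its left, z up, the work surface at z = 0. Lengths are in mm, angles in rad, forces in N, time in s.
With the tool pointing down it reaches from about 325 to 850 mm from the base axis. Payload 15.5 kg.
Tool frame: the origin (TCP) lies between the finger pads; the fingertips stand 11 mm ahead of it and the grasp point (between the pads) lies 8 mm behind it (arm.nose_length is the distance from the TCP to the fingertips, in mm); z points along the fingers, y is the line along which they close (so a half turn about z gives the same grasp; the last joint's range is limited). The gripper opens to 91 mm and grips with 3 to 60 N. Pads are 32 mm wide; open, the fingers measure 118 mm over their backs; the gripper's body (76 mm by 178 mm) begins 60 mm behind the grasp point.
Start: joints at [-1.413, 0.494, 1.345, -0, 1.302, -0.096], TCP at [156.929, -604.979, 224.915] pointing down, gripper open.
Joint ranges: [-2.91, 2.91], [-0.82, 2.16], [0.22, 2.67], [-1.22, 4.37], [0.12, 2.79], [-3.08, 3.08]. Speed limits (rad/s): [1.89, 1.89, 2.57, 3.01, 3.01, 3.01].

## Interface

Orientations are given as a unit quaternion [x, y, z, w].
In Python, from bench import arm, kinematics, sensors, eyes gives the robot as it stands. Calls block until the motion is done:
- arm.move_pose(position, orientation): joint-space move of the TCP to a pose.
- arm.move_linear(position, speed=150, frame=None, force_limit=None): straight line of the TCP; frame=None keeps the orientation; speed is the mean speed in mm/s. With force_limit (N) it stops when the force on the tool has changed by that much, and returns True; else False.
- arm.set_joints(angles): joint-space move.
- arm.open_gripper() and arm.close(strength=None): open the fingers fully, or close them until they stop; strength is the grip in N (None keeps the last).
- arm.wait(seconds).
- kinematics.inverse_kinematics(position, orientation): joint angles nearest the present ones, or None.
- sensors.read_state(): the state.
- eyes.get_image(name): name is "scene" or "top" or "wrist"; returns the picture (480x640x3 uint8, blue, green, red); there is no depth.
- eyes.camera_params(name): a dict with "intrinsics" (3x3 intrinsics, pixels), "extrinsics" (4x4, takes a point from world to camera coordinates); the wrist camera has in their place "mount" (4x4, takes a point from camera to tool coordinates, whose origin is the TCP and whose axes are the flange's). Camera axes: x right, y down, z forward; pixel columns grow to the right and rows downward; lengths in mm; the calibration is good to about 2 mm. The wrist camera is an equidistant fisheye: a pixel r from the principal point sees the ray r / f radians off the axis. A picture is of the moment at which its call begins: read the wrist's pose just before it. camera_params takes no time and is no camera call.
A pose or a line that the arm cannot do raises arm.PlanningError and nothing moves.
- arm.close_job(): hands the job in; it is judged then, once.
Trained networks look in the newest picture that a camera, given by its name, has taken for a name from the list of things; names that differ only in an ending like _2 or _b are one class to them, and where a whole thing is asked for, a point or a joint stands for the part that bears it (a point fixed in the world has none). Each returns a list of dicts, best first, with "confidence" (0 to 1); they miss things now and then, are a little off and sometimes report something else, mostly with a low value. They report only what shows in the picture. A call takes as long as a camera call. They do not tell look-alikes from the thing itself.
- eyes.look_for(camera, thing): "point" ([x, y, z] in mm, in world coordinates, good to about 4 mm: the middle of the surface that is visible of it).
- eyes.cut_out(camera, thing): "mask" (480x640 bool, what is visible of it).
- eyes.tip_of(camera, thing): "point" ([x, y, z] in mm, in world coordinates, good to about 4 mm: a listed point, or the origin of a listed thing).
The state is a dict: "time": time; "joints": joint angles; "qd": joint speeds; "joint_torque": joint torques, N m; "tool_pos": TCP position; "orientation": TCP orientation; "wrist_force": force on the tool from outside, world axes, zero at the start; "moment": the same for the moment, N m; "finger_gap": finger opening in mm; "gripper_force": force on a finger pad.
Only numpy, scipy, OpenCV 4.12 (cv2) and the standard library are available. Lean on these libraries where they do the work, as an engineer would, in place of code of your own. Each camera call takes 0.05 s, during which the arm holds its last target. There are 200 camera calls.

## Working session

There is one attempt and no reset: what is moved stays moved. The work goes in short steps, each a Python script; the robot and the scene stay as the last script left them, time stands still between calls to the robot, and variables do not carry over. Pictures are saved under pics/ and viewed, at most 10 in all, crops included, and the job is handed in when it is done.

```bash
mkdir -p pics; ls
python3 - <<'E'
from bench import arm,kinematics,sensors,eyes
import cv2,numpy as np
for c in ["scene","top"]:
    im=eyes.get_image(c); cv2.imwrite(f"pics/{c}0.png",im)
    for t in ["block_a","rack","slot","balance","pan","beaker","bottle","tipbox"]:
        for f in ([eyes.tip_of] if t in("slot","pan") else [eyes.tip_of,eyes.look_for]):
            try: print(c,f.__name__,t,[(np.round(d["point"]).tolist(),round(d["confidence"],2)) for d in f(c,t)][:6])
            except Exception as e: print(c,t,e)
    p=eyes.camera_params(c);print(np.round(p["extrinsics"],3).tolist(),np.round(p["intrinsics"]).tolist())
print(sensors.read_state()); print(eyes.camera_params("wrist"))
E
```

```text
pics
scene call block_a [([500.0, -199.0, 38.0], 0.96), ([523.0, -296.0, 31.0], 0.88), ([704.0, -374.0, 26.0], 0.69), ([471.0, -204.0, 1.0], 0.69), ([484.0, -108.0, 33.0], 0.68)]
scene call block_a [([504.0, -287.0, 97.0], 0.96), ([662.0, -331.0, 44.0], 0.89), ([480.0, -194.0, 101.0], 0.85), ([288.0, -226.0, 44.0], 0.85), ([464.0, -99.0, 95.0], 0.57), ([490.0, 193.0, 57.0], 0.39)]
scene call rack [([469.0, -205.0, -2.0], 0.81)]
scene call rack [([505.0, -163.0, 2.0], 0.79), ([484.0, -195.0, 103.0], 0.42)]
scene call slot [([507.0, -199.0, 35.0], 0.82)]
scene call balance [([465.0, 178.0, 1.0], 0.57)]
scene call balance [([487.0, 195.0, 60.0], 0.89), ([746.0, 212.0, 73.0], 0.26)]
scene call pan [([494.0, 186.0, 78.0], 0.72)]
scene call beaker [([756.0, -28.0, -4.0], 0.85)]
scene call beaker [([756.0, -39.0, 52.0], 0.69)]
scene call bottle [([744.0, -238.0, 2.0], 0.72)]
scene call bottle [([749.0, -213.0, 93.0], 0.94)]
scene call tipbox [([746.0, 204.0, 4.0], 0.82)]
scene call tipbox [([748.0, 212.0, 74.0], 0.82)]
[[-0.831, 0.556, -0.01, 461.93], [0.458, 0.675, -0.578, -165.46], [-0.31
[... 1787 characters left out ...]
]), 'wrist_force': array([ 0.56665234, -0.31912376,  0.05361501]), 'moment': array([-0.04770987, -0.0298308 ,  0.02690311]), 'gripper_force': 0.0, 'finger_gap': 91.28586333480058}
{'intrinsics': array([[371.64829954,   0.        , 324.99030704],
       [  0.        , 371.64829954, 234.1139841 ],
       [  0.        ,   0.        ,   1.        ]]), 'mount': array([[-2.47258875e-04, -9.59376262e-01, -2.82129627e-01,
         7.86742669e+01],
       [ 9.99999969e-01, -2.36162726e-04, -7.33349200e-05,
         1.68398815e-01],
       [ 3.72727969e-06, -2.82129636e-01,  9.59376291e-01,
        -1.60702053e+02],
       [ 0.00000000e+00,  0.00000000e+00,  0.00000000e+00,
         1.00000000e+00]])}
```

View pics/scene0.png

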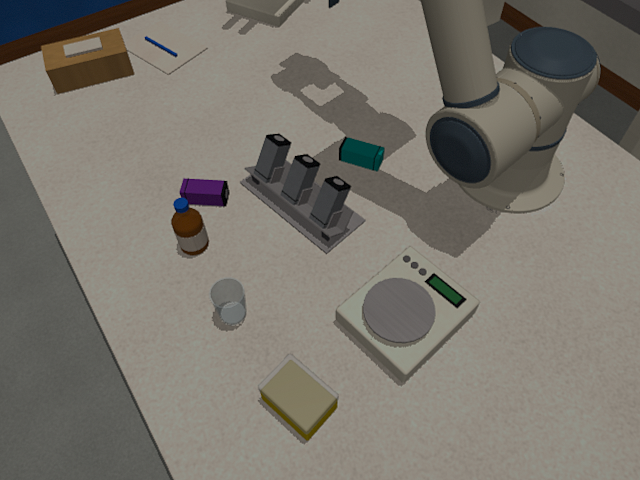

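View pics/top0.png

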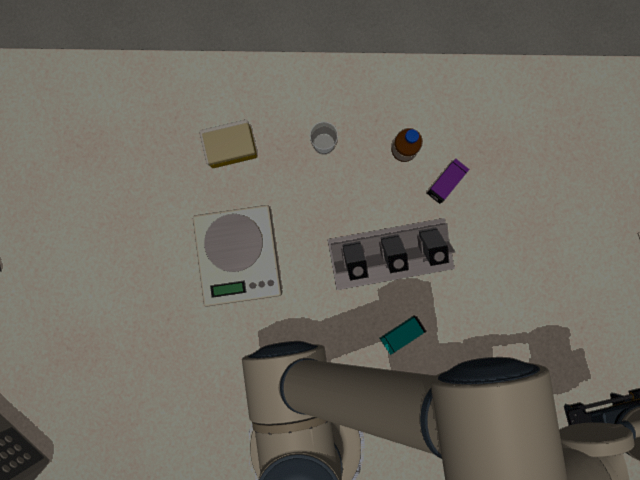

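The pictures show the rack with three leaning blocks: the cap dots in the top view are at about (358,271), (398,265) and (439,257). The pan is at (234,242), and the turquoise and purple decoys lie loose on the bench. I'll move over the rack and measure it from close by.

```bash
cat > h.py <<'E'
from bench import arm,kinematics,sensors,eyes
import cv2,numpy as np
from scipy.spatial.transform import Rotation as R
def project(c,P,T=None):
    """world points -> pixels; T = (tool_pos, quat) for the wrist camera"""
    P=np.atleast_2d(P).astype(float); p=eyes.camera_params(c); K=p["intrinsics"]
    if c=="wrist":
        M=p["mount"]; q=R.from_quat(T[1]).inv().apply(P-T[0]); q=(q-M[:3,3])@M[:3,:3]
        r=np.hypot(q[:,0],q[:,1]); th=np.arctan2(r,q[:,2])
        return K[:2,2]+K[0,0]*(th/np.maximum(r,1e-9))[:,None]*q[:,:2]
    E=p["extrinsics"]; q=P@E[:3,:3].T+E[:3,3]; q=q@K.T
    return q[:,:2]/q[:,2:]
def rack2w(v,x,y,yaw): return np.array([x,y,0])+R.from_euler("z",yaw).apply(v)
AX=np.array([-.5,0,.8660254]); YS=dict(a=-95,b=0,c=95)
def on_block(k,h,pose,off=0):  # point h up the axis of a seated block, off = along normal away from back plate
    return rack2w(np.array([35,YS[k],34])+h*AX+off*np.array([.866,0,.5]),*pose)
def quat_lean(yaw):
    X=np.array([.8660254,0,.5]);Z=-AX
    return (R.from_euler("z",yaw)*R.from_matrix(np.c_[X,np.cross(Z,X),Z])).as_quat()
def state(): s=sensors.read_state(); return s
E
python3 - <<'E'
from h import *
pose=(471,-206,.2)
arm.move_pose(on_block("b",215,pose),quat_lean(.2)); arm.wait(.3)
s=state(); T=(s["tool_pos"],s["orientation"]); print(s["time"],T,s["wrist_force"])
im=eyes.get_image("wrist"); cv2.imwrite("pics/w0.png",im); np.save("w0.npy",np.r_[T[0],T[1]])
for n,t in [("tip_of","slot"),("tip_of","rack"),("tip_of","block_a")]:
    print(n,t,[(np.round(d["point"]).tolist(),round(d["confidence"],2)) for d in getattr(eyes,n)("wrist",t)][:5])
o=im.copy()
for k in "abc":
    for h in (0,105):
        u=project("wrist",on_block(k,h,pose),T)[0]; print(k,h,u.round()); cv2.circle(o,tuple(int(v) for v in u),3,(0,0,255),-1)
cv2.imwrite("pics/w0o.png",o)
E
```

```text
3.4583 (array([ 399.94062588, -220.74253897,  220.13116489]), array([ 0.96112786,  0.09628829,  0.25748044, -0.02579969])) [ 0.23156856 -0.74437261  0.49729209]
tip_of slot []
tip_of rack []
tip_of block_a [([701.0, -376.0, 22.0], 0.82), ([521.0, -293.0, 33.0], 0.75), ([501.0, -201.0, 34.0], 0.71), ([487.0, -110.0, 36.0], 0.56)]
a 0 [415. 205.]
a 105 [445. 233.]
b 0 [324. 205.]
b 105 [324. 233.]
c 0 [234. 206.]
c 105 [204. 234.]
```

View pics/w0o.png

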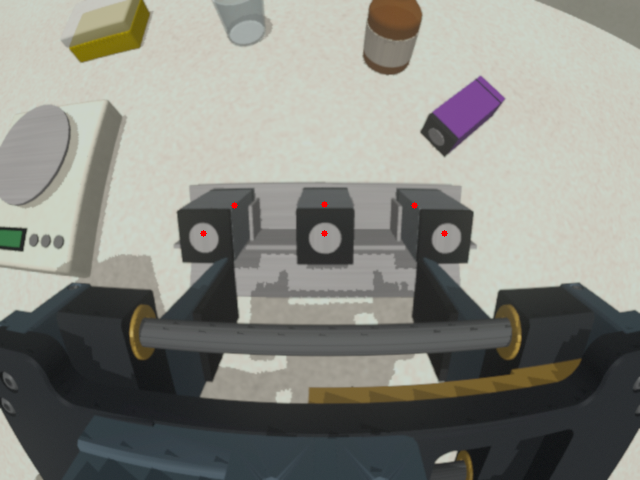

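The wrist view shows the three caps at about (204,236), (324,237) and (447,238), a few pixels from the model's dots. I'll refine the rack and pan positions by fitting them.

Run:
```python
from h import *
from scipy.optimize import least_squares
w=np.load("w0.npy");T=(w[:3],w[3:])
def blob(im,u,r,lo):
    g=cv2.cvtColor(im,cv2.COLOR_BGR2GRAY); x,y=map(int,u)
    n,l,st,c=cv2.connectedComponentsWithStats(((g[y-r:y+r,x-r:x+r]>lo)*255).astype(np.uint8))
    i=min(range(1,n),key=lambda i:np.hypot(*(c[i]-r))); return c[i]+[x-r,y-r],st[i,4]
obs={}
for cam,f,r,lo in [("wrist","w0",20,80),("top","top0",9,75)]:
    im=cv2.imread(f"pics/{f}.png")
    for k in "abc":
        u=project(cam,on_block(k,105,(471,-206,.2)),T)[0]; b,a=blob(im,u,r,lo); print(cam,k,u.round(1),b.round(1),a)
        obs[cam,k]=b
for cams in (["wrist"],["top"]):
    f=lambda p:np.ravel([project(c,on_block(k,105,p),T)[0]-obs[c,k] for c in cams for k in "abc"])
    s=least_squares(f,(471,-206,.2),x_scale=(1,1,.01)); print(cams,s.x.round(4),s.fun.round(2))
# pan: ellipse centre in the top and scene views
for cam,z in [("top",78),("scene",78)]:
    m=[d for d in eyes.cut_out(cam,"pan") ]
    print(cam,[(d["mask"].sum(),d["confidence"]) for d in m])
im=cv2.imread("pics/top0.png"); 
def ell(cam,th,g0):
    im=cv2.imread(f"pics/{cam}0.png");g=cv2.cvtColor(im,cv2.COLOR_BGR2GRAY)
    u=project(cam,[497,183,78])[0].astype(int); v=int(np.median(g[u[1]-5:u[1]+5,u[0]-5:u[0]+5])); 
    m=(abs(g.astype(int)-v)<th).astype(np.uint8); m=cv2.morphologyEx(m,cv2.MORPH_OPEN,np.ones((5,5)))
    n,l,st,c=cv2.connectedComponentsWithStats(m); i=l[u[1],u[0]]
    cs,_=cv2.findContours((l==i).astype(np.uint8),cv2.RETR_EXTERNAL,cv2.CHAIN_APPROX_NONE)
    e=cv2.fitEllipse(max(cs,key=len)); 
    P=least_squares(lambda p:project(cam,[p[0],p[1],78])[0]-e[0],(497,183)).x
    print(cam,v,st[i],e,"pan",P)
ell("top",20,0);ell("scene",20,0)
```

```text
wrist a [444.8 233.4] [446.2 237.8] 727
wrist b [324.2 233.4] [324.7 237.6] 826
wrist c [203.7 233.5] [203.3 237.3] 733
top a [438.9 254.8] [439.1 256.1] 63
top b [398.3 262.2] [398.3 263.4] 63
top c [357.7 269.7] [357.8 270.6] 61
['wrist'] [ 4.678780e+02 -2.070858e+02  1.974000e-01] [-0.56 -0.01  0.    0.09  0.56 -0.  ]
['top'] [ 4.683802e+02 -2.062658e+02  1.958000e-01] [-0.03  0.02  0.07 -0.04 -0.04  0.02]
top [(np.int64(7218), 0.64)]
scene [(np.int64(10590), 0.83)]
top 95 [ 204  214   59   58 2704] ((233.01376342773438, 242.39569091796875), (57.338714599609375, 58.21626281738281), 54.523807525634766) pan [495.23947964 181.15071386]
scene 101 [ 362  278   73   64 3635] ((398.8705749511719, 309.5218505859375), (62.301109313964844, 72.3873062133789), 107.78655242919922) pan [497.28601479 184.14270896]
```

```bash
cat >> h.py <<'E'
POSE=(468.2,-206.7,.197); G=72; PAN=np.array([496.4,182.6,78.])
N=np.array([.866,0,.5])
def F(n=6):
    v=[]
    for _ in range(n): arm.wait(.03); v.append(sensors.read_state()["wrist_force"])
    return R.from_euler("z",-POSE[2]).apply(np.mean(v,0))   # in rack axes
def go(k,h,off=0,speed=120,**kw): return arm.move_linear(on_block(k,h,POSE,off),speed=speed,frame=None,**kw)
def grab_weigh(k):
    arm.move_pose(on_block(k,160,POSE),quat_lean(POSE[2]))
    f0=F(); hit=go(k,G,force_limit=8); f1=F(); arm.close(25); f2=F(); s=state()
    print(k,"hit",hit,"approach",(f1-f0).round(2),"closed",(f2-f0).round(2),"gap",s["finger_gap"],s["gripper_force"])
    go(k,G+65,.5,speed=80); arm.wait(.2); f3=F(10); s=state()
    print("lifted",(f3-f0).round(2),"gap",s["finger_gap"],"t",s["time"]); return f3-f0
E
python3 - <<'E'
from h import *
grab_weigh("b")
cv2.imwrite("pics/lift_b.png",eyes.get_image("wrist"))
E
```

```text
b hit False approach [ 0.09 -0.33 -0.23] closed [ 0.29 -0.06 -0.81] gap 43.761353557874635 24.999573156237602
lifted [ 0.02 -0.36 -1.62] gap 43.806704368995064 t 7.85
```

View pics/lift_b.png

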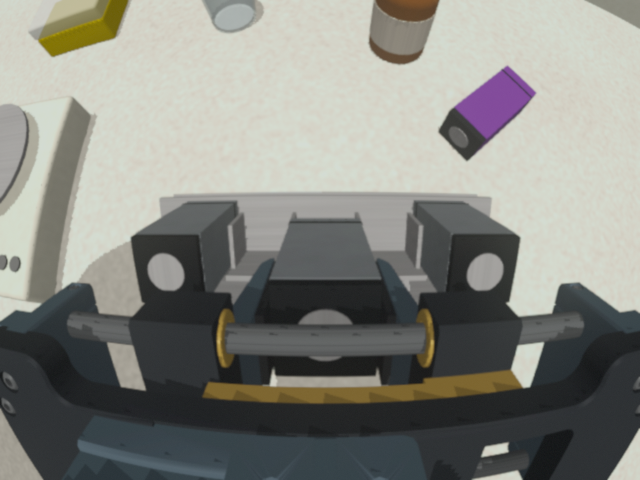

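Block b is hollow: lifting it added only about 1.6 N. It is centred in the fingers, with its cap at (325,330). I'll put it back and weigh the next one.

```bash
cat >> h.py <<'E'
def put_back(k):
    f0=F(); hit=go(k,G+4,.5,speed=60,force_limit=12); f1=F()
    hit2=None if hit else go(k,G-2,.3,speed=12,force_limit=4)
    f2=F(); s=state(); d=np.dot(s["tool_pos"]-on_block(k,0,POSE),R.from_euler("z",POSE[2]).apply(AX))
    print("back",k,hit,(f1-f0).round(2),hit2,(f2-f0).round(2),"h",d.round(2),"t",s["time"]); return hit
E
python3 - <<'E'
from h import *
if not put_back("b"):
    arm.open_gripper(); go("b",160); print("t",state()["time"])
    w=grab_weigh("a")
E
```

```text
back b False [-0.41  0.04 -0.27] True [-0.06 -0.18  0.94] h 71.76 t 10.0667
t 11.8
a hit False approach [ 0.02 -0.17  0.01] closed [-0.06 -0.62 -0.37] gap 44.21095391685278 24.999495819211006
lifted [-0.05 -0.23 -5.08] gap 44.13384432821619 t 16.0333
```

Block a is the solid one, at about 5.1 N. I'll carry it to the pan.

Run:
```python
from h import *
arm.close(35)
p=state()["tool_pos"]; arm.move_linear(p+[0,0,130],speed=150)
q=(R.from_euler("z",.1)*R.from_quat([1,0,0,0])).as_quat()
arm.move_pose(PAN+[0,0,G+110],q); arm.wait(.2)
arm.move_linear(PAN+[0,0,G+8],speed=90); arm.wait(.2); f0=F()
cv2.imwrite("pics/hov.png",eyes.get_image("scene")[200:400,260:500])
hit=arm.move_linear(PAN+[0,0,G-5],speed=10,force_limit=1.5); s=state()
print(hit,(F()-f0).round(2),s["tool_pos"]-PAN,s["moment"],s["finger_gap"],s["time"])
cv2.imwrite("pics/hov.png",cv2.resize(eyes.get_image("scene")[200:400,260:500],None,fx=3,fy=3))
```

```text
True [-0.41 -0.2  11.18] [ 8.08428732e-02 -2.63148970e-03  7.26199401e+01] [-0.02051563  0.17494552  0.01777391] 43.72241722211541 21.7833
```

View pics/hov.png

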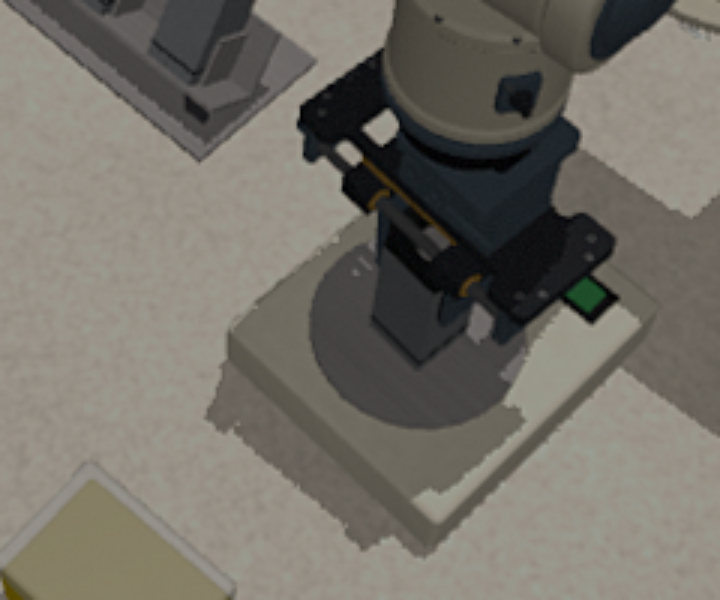

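Run:
```python
from h import *
p=state()["tool_pos"]; arm.move_linear(p+[0,0,.3],speed=5); print(F())
arm.open_gripper(); arm.move_linear(p+[0,0,150],speed=120)
arm.set_joints([-1.413,.494,1.345,0,1.302,-.096]); arm.wait(.2)
a=eyes.get_image("top")[180:320,170:490]; print(state()["time"])
b=eyes.get_image("scene")
print([(np.round(d["point"]).tolist(),round(d["confidence"],2)) for d in eyes.tip_of("scene","block_a")])
cv2.imwrite("pics/end.png",np.vstack([cv2.resize(a,None,fx=2,fy=2),cv2.resize(b[100:420,180:500],(320,320)).repeat(1,0) if 0 else cv2.resize(b[120:380,180:500],None,fx=2,fy=2)][:2])[:600])
cv2.imwrite("pics/end2.png",cv2.resize(b[120:400,170:500],None,fx=2,fy=2))
```

```text
[-0.11775886 -0.1023074  -4.90213108]
28.15
[([501.0, -198.0, 38.0], 0.97), ([484.0, -106.0, 34.0], 0.97), ([701.0, -376.0, 22.0], 0.97), ([252.0, -190.0, 23.0], 0.93), ([497.0, 178.0, 78.0], 0.86)]
```

View pics/end.png

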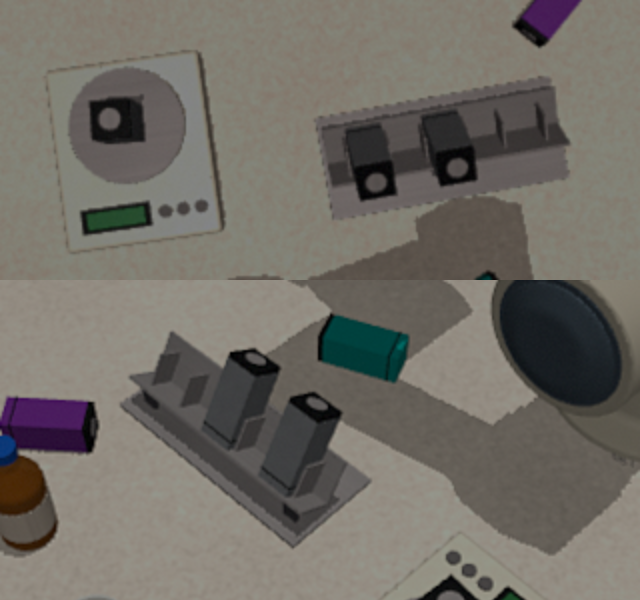

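View pics/end2.png

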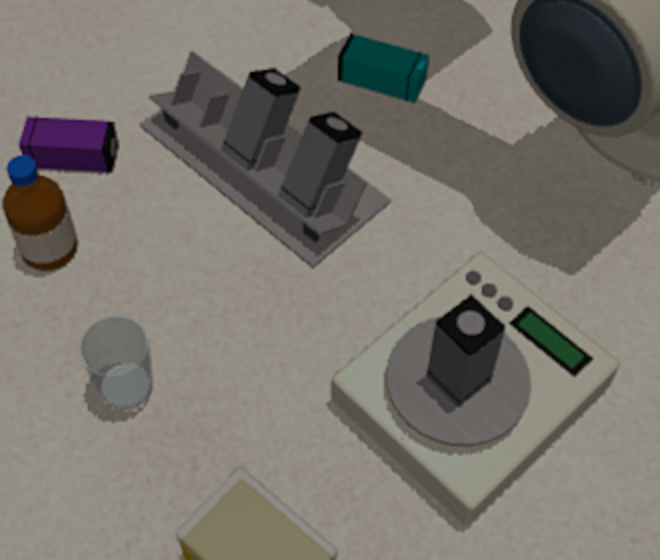

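The pictures show block a upright in the middle of the pan. Block b's cap is back at about (398,263) in the top view, where it started, and block c and the bystanders haven't moved.

```bash
python3 -c "
from bench import arm
print(arm.close_job())"
```

```text
the job is handed in; nothing more can be done
None
```

Job handed in at about 28 s of the 64 s: block_a is the solid one (about 5.1 N, roughly 520 g) and stands upright in the middle of the pan, hollow block_b is seated back in its slot, and block_c, hollow by elimination, was never lifted.

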